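Weigh a jar on the sliding-weight scale

TASK

Weigh the spice jar that stands in the wire carrier: lift the carrier by its tab, keep it upright, and hang its crossbar in the two notches of the scale's fork. Then nudge the sliding weight along the beam with light pushes, without clamping or forcing it, until the beam stays level by itself, with the jar hanging free and the scale let go. Be gentle with the scale and leave the other things on the worktop where they are.

Things in the scene. Friction and masses are not known exactly. Their poses are not given: they have to be found in the camera images.
- scale: Steelyard scale fixed to the worktop: base plate 100 (x) x 130 (y) x 16 mm, column, yoke, and a beam along its own y: sliding weight on the +y arm, fork for the load on the -y arm. Origin: centre of the base's underside, z up. A pointer before an index plate on its -x (front) side shows the tilt.
- pivot (a point): Pivot of the beam, 165 mm above the worktop, on the beam's middle line. The jar's mass with carrier, 0.18 to 0.35 kg, differs each time, and so does the place of balance. To push the sliding weight also tips the beam, so read the tilt with the fingers clear of it, after a second of swinging.
- beam (a joint): Tilt of the beam, rad: 0 = level, positive = sliding weight's arm up, fork down (load too heavy). Stops at -0.08 and +0.08. Off the stops, 1 mm of outward travel of the sliding weight lowers the tilt at rest by about 0.0085 rad: from stop to stop within some 19 mm. Without load it lies at -0.08; with the jar and the sliding weight near the pivot, at +0.08.
- poise (a joint): Place of the sliding weight (0.28 kg) on the beam, m: 0 = inner end, 40 mm from the pivot; grows outward (scale's +y) to 0.13 at the end stop. It stays where it is left; to slide it takes about 1.5 N plus 4 N per m/s. Balance lies somewhere between 0.04 and 0.12.
- knob (a point): Point on the sliding weight's upright knob, 40 mm above the beam's middle line. The weight is a dark steel block 38 mm across the beam, 28 mm along it, 36 mm high, its top 18 mm above the middle line; on it stands a round post 12 mm thick with an 18 mm head (56 to 65 mm above the middle line).
- notch (a point): Middle between the fork's two V notches, on the beam's middle line, 110 mm from the pivot. Prongs: 64 mm apart inside, 80 outside, open end to the scale's -y. Notches open upward, 30 mm wide at the top, 10 mm above this point; a bar 8 mm thick along the scale's x seats with its axis within 2 mm of it. The crosspiece is 43 mm away. The jar is lowered between the prongs.
- carrier: Spice jar (43 mm wide, 100 mm high, lidded) fast in a steel wire carrier with a round foot 60 mm wide; stands on the worktop. Origin: centre of the foot's underside, z up. Two wires at its own +y and -y (58 mm over them) rise to a crossbar along its own x; either way round fits the fork.
- bar (a point): Middle of the carrier's crossbar, 128 mm above the foot's underside. Bar 8 mm thick, with 12 mm collars near its ends, 92 mm clear between the collars.
- tab (a point): Centre of the grip tab above the crossbar, 26 mm above the bar's axis: upright plate 32 mm along the bar (carrier's x), 12 mm thick (carrier's y), from the bar to 46 mm above the bar's axis. Grasp it across the 12 mm from above.
- timer: Kitchen timer, 67 mm wide, 54 mm high, standing near or under the beam's long arm; a bystander. Origin: underside centre.
- lone_jar: Spice jar without a carrier, 45 mm wide, 106 mm high; a bystander. Origin: underside centre.
- tape_roll: Roll of tape lying flat, 90 mm wide, 48 mm high; a bystander. Origin: underside centre.
- short_tin: Food tin 75 mm wide, 58 mm high; a bystander. Origin: underside centre.
- flat_tin: Flat food tin 86 mm wide, 40 mm high; a bystander. Origin: underside centre.
- shaker: Shaker 44 mm wide, 90 mm high; a bystander. Origin: underside centre.
- opener: Can opener lying flat, 174 x 41 x 20 mm; a bystander. Origin: underside centre.

How it is judged (in metres and radians):
On the way:
1. the carrier hangs by its crossbar in the fork's notches, let go, and weighs the fork down (distance between bar and notch below 0.012 m and angle between the x axis of carrier and the x axis of scale, either way round below 0.15 rad and contact force between the fingers and carrier below 0.1 N and value of joint beam above 0.05 rad), for 0.3 s.
At the end, for the whole second after the job is handed in: The beam rests level within 0.03 rad (about 3 mm of the sliding weight), still (under 0.05 rad/s), with the carrier hanging upright (within 0.2 rad) in both notches of the fork, its crossbar within 12 mm of the notch point, carried by the scale (value of joint beam between -0.03 and 0.03 rad and velocity of joint beam between -0.05 and 0.05 rad/s and distance between bar and notch below 0.012 m and contact force between carrier and scale above 1 N and angle between carrier's own z axis and vertical below 0.2 rad); the robot touches nothing.
It fails at once if the scale, its beam or its sliding weight pushed or squeezed by the robot with more than 15 N (contact force between any of the arm, the fingers and scale above 15 N).
It fails at once if the carrier pressed or dropped on the scale with more than 20 N (contact force between carrier and scale above 20 N).
It fails at once if the carrier tipped by more than 0.6 rad (angle between carrier's own z axis and vertical above 0.6 rad).
It fails at once if a bystander moved more than 30 mm (distance of any of timer, lone_jar, tape_roll, short_tin, flat_tin, shaker, opener from where it was at the start of the episode above 0.03 m).
It also fails if it takes over 72 s, if anything falls off the work surface, if the arm or the gripper's body presses on something with over 40 N, if the wrist force passes 120 N, or if a joint passes its speed limit or range.

ROBOT

A 6-joint arm with a two-finger parallel gripper is mounted at the origin on a cart in front of the work surface, level with it; the furniture and walls round the work are solid. World frame = base frame: x ahead of the robot, y to its left, z up, the work surface at z = 0. Lengths are in m, angles in degrees, forces in N, time in s.
With the tool pointing down it reaches from about 0.325 to 0.85 m from the base axis. Payload 15.5 kg.
Tool frame: the origin (TCP) lies midway between the tips of the shut fingers; the grasp point (between the pads) lies 19 mm behind it; z points along the fingers, y is the line along which they close (so a half turn about z gives the same grasp; the last joint's range is limited). The gripper opens to 91 mm and grips with 3 to 60 N. Pads are 32 mm wide; open, the fingers measure 118 mm over their backs; the gripper's body (76 mm by 178 mm) begins 60 mm behind the grasp point.
Start: joints at [-68.898, 28.281, 77.091, -0, 74.628, -5.472], TCP at [0.28, -0.559, 0.214] pointing down, gripper open.
Joint ranges: [-166.48, 166.48], [-47.26, 123.95], [12.59, 153.08], [-70.14, 250.14], [6.76, 159.57], [-176.63, 176.63]. Speed limits (degrees/s): [108.29, 108.29, 147.25, 172.46, 172.46, 172.46].

INTERFACE

Orientations are given as a 3x3 rotation matrix whose columns are the frame's x, y, z axes.
In Python, from bench import * gives the robot as it stands.
- The arm moves only by the tool send_rows, never from a script. Its argument "motion" is a list of rows, each a list of 6 numbers: the shift along the tool's x, y, z in m, then the turn, a rotation vector about the tool's x, y, z in degrees. A call has 1 to 10 rows; each row shifts and turns the commanded pose from where the row before left it, along the tool's axes as they then stand; what a row does not reach is not made up. A row lasts 1/8 s, in which the tool goes at most 62.5 mm and 10.7 degrees, less where a joint would pass 70% of its speed; a pose out of reach is approached as far as the arm can. A call is refused whole if a number of a shift passes 0.0625 or a number of a turn 10.7, either way. A call with a gripper value outside its range is refused whole. "claw" is the finger opening in m, from 0 to 0.0912, set as the call begins (left out, the last holds). The fingers move at their own pace and stop on an object; "grip_force" is the grip in N (left out, the last holds). Time passes only in rows, so rows that do not move let the fingers close. It gives the time, the measured TCP pose, the force, the opening and the grip force at its end, in the units of the state.
- sense(): the state, without advancing time (a new reading comes with each control period).
- grab_frame(name): name is "scene" or "side" or "wrist"; returns a dict with "frame" (384x512x3 uint8, red, green, blue), "intrinsics" (3x3 intrinsics, pixels), "view" (4x4, takes a point from world to camera coordinates). Camera axes: x right, y down, z forward; pixel columns grow to the right and rows downward; lengths in m; the calibration is good to about 2 mm. The wrist camera is an equidistant fisheye: a pixel r from the principal point sees the ray r / f radians off the axis. A picture is of the moment at which its call begins. There is no depth.
- hand_in(): hands the job in; it is judged then, once.
The state is a dict: "clock": time; "joint_positions": joint angles; "dq": joint speeds; "tau": joint torques, N m; "tool_pos": TCP position; "ee_rot": TCP orientation; "wrist_force": force on the tool from outside, world axes, zero at the start; "ft_torque": the same for the moment, N m; "opening": finger opening in m; "gripper_force": force on a finger pad.
Only numpy, scipy, OpenCV 4.12 (cv2) and the standard library are available. Lean on these libraries where they do the work, as an engineer would, in place of code of your own. Each camera call takes 0.05 s, during which the arm holds its last target. There are 200 camera calls.

## Working session

There is one attempt and no reset: what is moved stays moved. The work goes in short steps, Python scripts to look and compute and a tool call to move; the robot and the scene stay as the last step left them, time stands still between calls to the robot, and variables do not carry over. Pictures are saved under pics/ and viewed, at most 10 in all, crops included, and the job is handed in when it is done.

Besides the shell and the picture viewer there is one more tool, called after "Request:" as name([rows], argument=value, ...), one row to a line, values as JSON. send_rows: Moves the arm, as the interface text tells. Its arguments: {"type":"object","properties":{"motion":{"type":"array"},"claw":{"type":"number"},"grip_force":{"type":"number"}},"required":["motion"]}

```bash
mkdir -p pics
cat > h.py <<'E'
from bench import *
import numpy as np, cv2
def grab(name,fn=None):
    d=grab_frame(name)
    if fn: cv2.imwrite('pics/'+fn,cv2.cvtColor(d['frame'],cv2.COLOR_RGB2BGR))
    return d
def ray(d,u,v):
    K=np.array(d['intrinsics']);V=np.array(d['view'])
    c=np.linalg.inv(K)@[u,v,1.]; R=V[:3,:3]; o=-R.T@V[:3,3]
    r=R.T@c; return o,r/np.linalg.norm(r)
def plane(d,u,v,z):
    o,r=ray(d,u,v); return o+r*(z-o[2])/r[2]
def tri(d1,p1,d2,p2):
    o1,r1=ray(d1,*p1);o2,r2=ray(d2,*p2)
    s=np.linalg.lstsq(np.c_[r1,-r2],o2-o1,rcond=None)[0]
    a=o1+r1*s[0];b=o2+r2*s[1]; return (a+b)/2,np.linalg.norm(a-b)
def proj(d,p):
    V=np.array(d['view']);c=V[:3,:3]@p+V[:3,3];q=np.array(d['intrinsics'])@c;return q[:2]/q[2]
E
python3 - <<'E'
from h import *
import pickle
D={n:grab(n) for n in('scene','side')}
pickle.dump(D,open('d.pkl','wb'))
for n in D:
    cv2.imwrite(f'pics/{n}.png',cv2.resize(cv2.cvtColor(D[n]['frame'],cv2.COLOR_RGB2BGR),(800,600),interpolation=cv2.INTER_CUBIC))
    V=np.array(D[n]['view']);print(n,-V[:3,:3].T@V[:3,3],V[2,:3])
s=sense();print(s['tool_pos'],s['ee_rot'],s['clock'],s['opening'])
E
```

```text
scene [-0.12704605  1.16178627  0.80427843] [ 0.39318546 -0.8103759  -0.43439163]
side [ 0.06015002 -1.2498884   1.39520971] [ 0.2517065   0.64670282 -0.72001341]
[ 0.27944953 -0.55866521  0.21341673] [[ 8.94377841e-01  4.47312108e-01 -3.94323304e-04]
 [ 4.47312271e-01 -8.94377282e-01  1.00464795e-03]
 [ 9.67173861e-05 -1.07492051e-03 -9.99999418e-01]] 0.1 0.09146453008045206
```

View pics/scene.png

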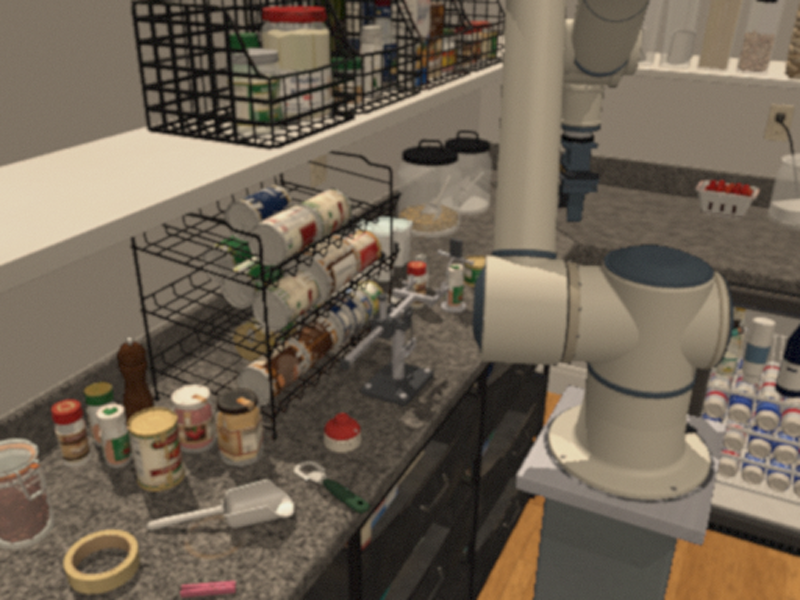

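View pics/side.png

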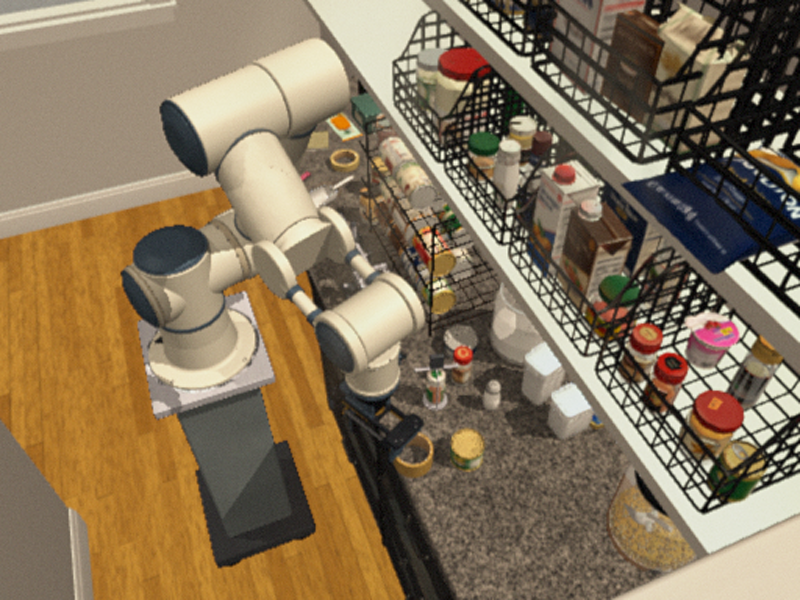

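Run:
```python
from h import *
import pickle
D=pickle.load(open('d.pkl','rb'))
a=D['scene']['frame'][140:290,200:320]; b=D['side']['frame'][200:320,200:320]
a=cv2.resize(a,(480,600),interpolation=cv2.INTER_CUBIC);b=cv2.resize(b,(320,320),interpolation=cv2.INTER_CUBIC)
o=np.zeros((600,800,3),np.uint8);o[:,:480]=a;o[:320,480:]=b
# 4x at (200,140); 2.667x side at (200,200)
cv2.imwrite('pics/crop1.png',o[:,:,::-1])
```

```text
(no output)
```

View pics/crop1.png

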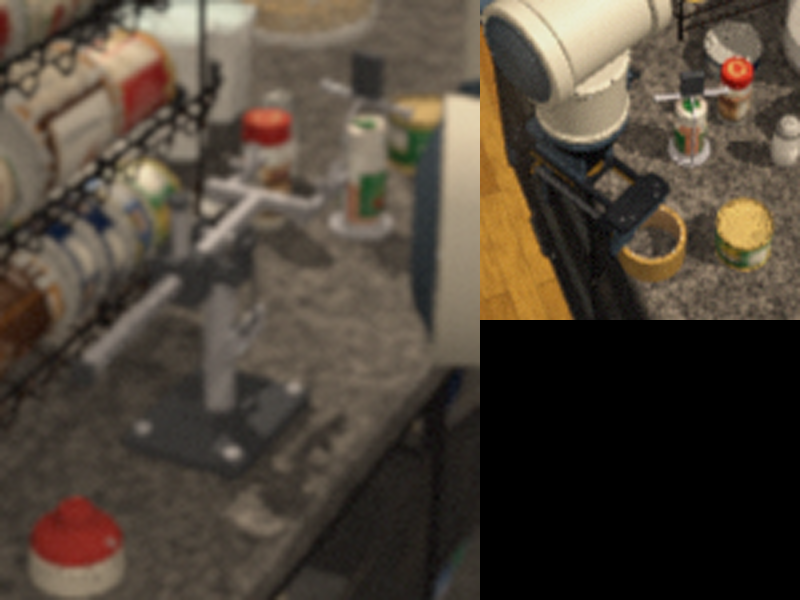

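Run:
```python
from h import *
import pickle
D=pickle.load(open('d.pkl','rb'));S=D['scene'];T=D['side']
sc=lambda u,v:(u/4+200-.4,v/4+140-.4); sd=lambda u,v:((u-480)/2.667+200-.3,v/2.667+200-.3)
P={k:plane(S,*sc(*v),.016) for k,v in dict(L=(122,437),R=(310,398),F=(232,470)).items()}
print(P,np.linalg.norm(P['L']-P['F']),np.linalg.norm(P['R']-P['F']))
print('tab',tri(S,sc(367,72),T,sd(692,85)))
print('barL',plane(T,*sd(657,97),.128),'barR',plane(T,*sd(728,92),.128))
print('foot',plane(S,*sc(362,225),0.003),plane(T,*sd(690,152),.003))
print('beamend',plane(S,*sc(85,365),.165),'forkjoin',plane(S,*sc(257,198),.165),'forkends',plane(S,*sc(210,185),.165),plane(S,*sc(320,205),.165))
print('knobtop',plane(S,*sc(182,195),.23))
print('timer',plane(S,*sc(78,585),.0)); print('lone',plane(T,*sd(735,112),0.0),'rack?')
```

```text
{'L': array([0.49864364, 0.06750883, 0.016     ]), 'R': array([ 0.39606577, -0.04925694,  0.016     ]), 'F': array([0.40483993, 0.0702943 , 0.016     ])} 0.09384505136029313 0.11987277785694825
tab (array([ 0.49080299, -0.38228685,  0.15415382]), np.float64(0.00601440782414456))
barL [ 0.44506846 -0.36621834  0.128     ] barR [ 0.53664166 -0.39458927  0.128     ]
foot [ 0.49087832 -0.37899574  0.003     ] [ 0.48854515 -0.38618748  0.003     ]
beamend [0.44465887 0.20869017 0.165     ] forkjoin [ 0.45644149 -0.0741555   0.165     ] forkends [ 0.49937832 -0.07878454  0.165     ] [ 0.40820012 -0.08503602  0.165     ]
knobtop [0.44539197 0.07111797 0.23      ]
timer [0.44570054 0.22389966 0.        ]
lone [ 0.57861883 -0.34514065  0.        ] rack?
```

Request:
send_rows([
  [0.0335,-0.0079,-0.003,0,0,0],
  [0.0335,-0.0079,-0.003,0,0,0],
  [0.0335,-0.0079,0,0,0,0],
  [0.0335,-0.0079,0,0,0,0],
  [0.0335,-0.0079,0,0,0,0],
  [0.0335,-0.0079,0,0,0,0],
  [0.0335,-0.0079,0,0,0,0],
  [0.0335,-0.0079,0,0,0,0],
], claw=0.09)

```text
clock: 1.1
tool_pos: [0.4917, -0.3816, 0.2196]
ee_rot: [[0.894, 0.447, -0.0], [0.447, -0.894, 0.0], [-0.0, -0.001, -1.0]]
wrist_force: [0.3, 0.1, -0.6]
opening: 0.0902
gripper_force: 0.0
```

Request:
send_rows([
  [0,0,0,0,0,8.7],
  [0,0,0,0,0,8.7],
  [0,0,0,0,0,8.7],
  [0,0,0,0,0,8.7],
  [0,0,0,0,0,8.7],
  [0,0,0,0,0,0],
  [0,0,0,0,0,0],
])

```text
clock: 1.98
tool_pos: [0.4909, -0.3825, 0.2197]
ee_rot: [[0.958, -0.288, -0.0], [-0.288, -0.958, 0.0], [-0.0, -0.0, -1.0]]
wrist_force: [-0.1, -0.4, 0.5]
opening: 0.0898
gripper_force: 0.0
```

Run:
```python
from h import *
import pickle
s=sense();print(s['tool_pos'],s['ee_rot'],s['clock'])
D={n:grab(n) for n in('scene','side','wrist')}
pickle.dump(D,open('d2.pkl','wb'))
print(D['wrist']['intrinsics'])
o=np.zeros((600,800,3),np.uint8)
o[:300,:400]=cv2.resize(D['wrist']['frame'],(400,300))
o[300:,:400]=cv2.resize(D['scene']['frame'][140:260,200:360],(400,300),interpolation=cv2.INTER_CUBIC)
o[:,400:]=cv2.resize(D['side']['frame'][140:320,190:310],(400,600),interpolation=cv2.INTER_CUBIC)
cv2.imwrite('pics/c2.png',o[:,:,::-1])
```

```text
[ 0.49094808 -0.38248558  0.2197444 ] [[ 9.57715788e-01 -2.87715852e-01 -2.39199619e-04]
 [-2.87715792e-01 -9.57715802e-01  2.57199152e-04]
 [-3.03085528e-04 -1.77502181e-04 -9.99999938e-01]] 1.975
[[297.31863964   0.         254.76769777]
 [  0.         297.31863964 187.47965956]
 [  0.           0.           1.        ]]
```

View pics/c2.png

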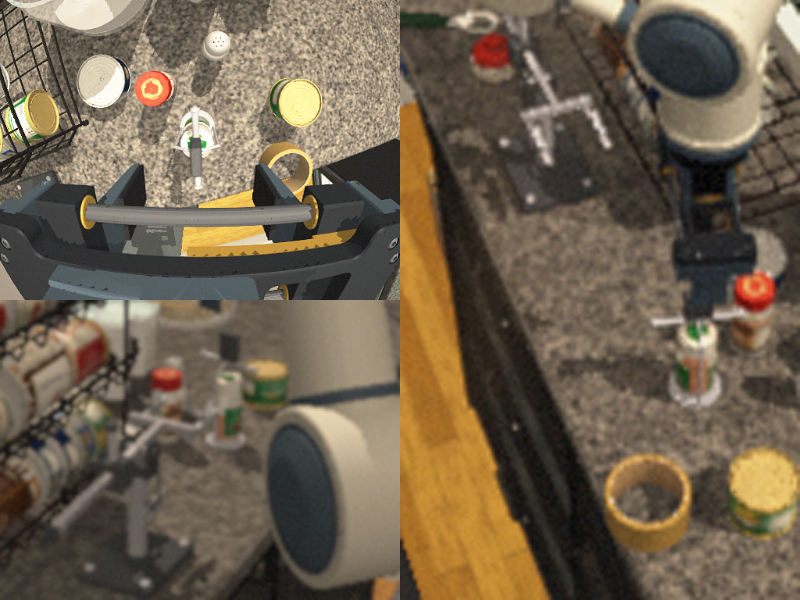

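```bash
cat >> h.py <<'E'
def wplane(d,u,v,z):
    K=np.array(d['intrinsics']);V=np.array(d['view']);R=V[:3,:3];o=-R.T@V[:3,3]
    q=np.array([(u-K[0,2])/K[0,0],(v-K[1,2])/K[1,1]]);t=np.linalg.norm(q)
    c=np.r_[q/t*np.sin(t),np.cos(t)];r=R.T@c;return o+r*(z-o[2])/r[2]
def sharpen(a,k,f=cv2.INTER_CUBIC): return cv2.resize(a,None,fx=k,fy=k,interpolation=f)
E
python3 - <<'E'
from h import *
import pickle
D=pickle.load(open('d2.pkl','rb'));T=D['side'];W=D['wrist']
w=lambda u,v:(u*1.28,v*1.28); sd=lambda u,v:((u-400)/3.333+189.65,v/3.333+139.65)
a,b=wplane(W,*w(195.5,106),.128),wplane(W,*w(198,188),.128)
print('bar',a,b,np.linalg.norm(a-b),(a+b)/2,np.degrees(np.arctan2(*(a-b)[[1,0]])))
print('tabtop',wplane(W,*w(196,137),.174),wplane(W,*w(196.5,176),.174))
for k,v,z in [('baseTL',(500,145),.016),('baseF',(525,210),.016),('baseR',(605,185),.016),('forkc1',(525,112),.17),('forkc2',(590,100),.17),('prong1',(545,165),.175),('prong2',(608,148),.175),('beam end',(505,25),.155),('col',(545,160),.02),('timer top',(492,42),.05)]: print(k,plane(T,*sd(*v),z))
o=np.zeros((600,800,3),np.uint8)
o[:,:400]=cv2.resize(T['frame'][135:210,210:260],(400,600),interpolation=cv2.INTER_CUBIC)
x=cv2.resize(W['frame'][120:260,200:300],(400,560),interpolation=cv2.INTER_CUBIC);o[:560,400:]=x
cv2.imwrite('pics/c3.png',o[:,:,::-1])
E
```

```text
bar [ 0.5400494  -0.39379574  0.128     ] [ 0.44061154 -0.36656798  0.128     ] 0.10309819507780749 [ 0.49033047 -0.38018186  0.128     ] -15.31320863231342
tabtop [ 0.51652766 -0.38782869  0.174     ] [ 0.47706403 -0.3762571   0.174     ]
baseTL [0.40384351 0.05258191 0.016     ]
baseF [ 0.39649008 -0.0666832   0.016     ]
baseR [ 0.50457202 -0.06522239  0.016     ]
forkc1 [ 0.41030819 -0.05250477  0.17      ]
forkc2 [ 0.48880361 -0.06279287  0.17      ]
prong1 [ 0.40147612 -0.14713642  0.175     ]
prong2 [ 0.47769174 -0.14940159  0.175     ]
beam end [0.44329366 0.12064991 0.155     ]
col [0.44784375 0.0012631  0.02      ]
timer top [0.44800833 0.21023761 0.05      ]
```

View pics/c3.png

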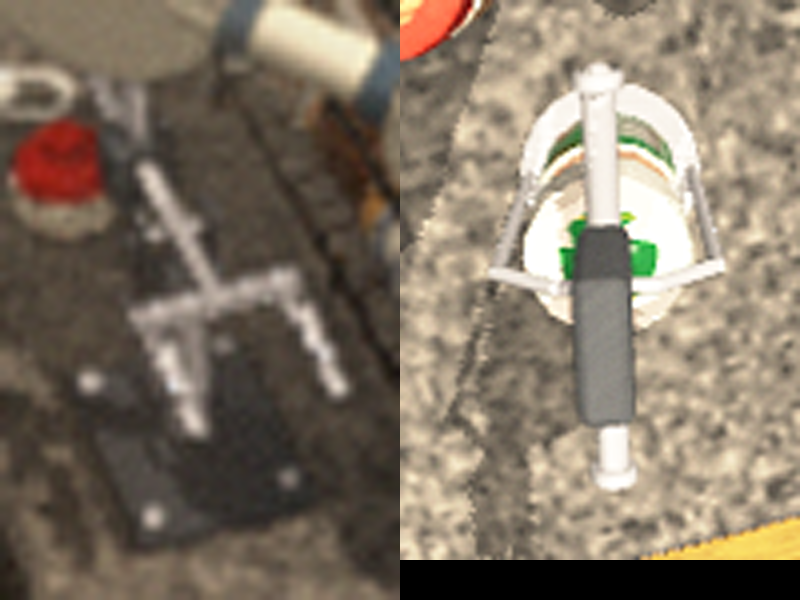

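Run:
```python
from h import *
import pickle
D=pickle.load(open('d2.pkl','rb'));T=D['side'];W=D['wrist']
w=lambda u,v:((u-400)/4+199.6,v/4+119.6); sd=lambda u,v:(u/8+209.6,v/8+134.6)
a,b=wplane(W,*w(599,75),.128),wplane(W,*w(615,480),.128)
print('bar',a,b,np.linalg.norm(a-b),(a+b)/2,np.degrees(np.arctan2(*(a-b)[[1,0]])))
Q={}
for k,v,z in [('c1',(138,318),.172),('c2',(288,280),.172),('t1',(198,430),.178),('t2',(340,388),.178),('beam',(150,175),.165),('screwTL',(90,382),.018),('screwF',(152,517),.018),('screwR',(290,477),.018),('bF',(135,550),.016),('bR',(320,500),.016)]: Q[k]=plane(T,*sd(*v),z);print(k,Q[k])
```

```text
bar [ 0.53798556 -0.39234024  0.128     ] [ 0.44175015 -0.36682132  0.128     ] 0.09956139023730023 [ 0.48986786 -0.37958078  0.128     ] -14.851428760433953
c1 [ 0.40659841 -0.05979589  0.172     ]
c2 [ 0.48433721 -0.06285377  0.172     ]
t1 [ 0.4062592  -0.14762535  0.178     ]
t2 [ 0.47868967 -0.14744651  0.178     ]
beam [0.44888234 0.04330862 0.165     ]
screwTL [0.40972418 0.05333259 0.018     ]
screwF [ 0.40798386 -0.05256359  0.018     ]
screwR [ 0.48510253 -0.05343776  0.018     ]
bF [ 0.39259644 -0.06925125  0.016     ]
bR [ 0.49443151 -0.07307147  0.016     ]
```

Request:
send_rows([
  [0,-0.0015,0.02,0,0,-1.2],
  [0,0,0.02,0,0,0],
  [0,0,0.02,0,0,0],
  [0,0,0.017,0,0,0],
  [0,0,0,0,0,0],
])

```text
clock: 2.75
tool_pos: [0.4898, -0.3804, 0.1414]
ee_rot: [[0.963, -0.271, -0.003], [-0.271, -0.963, 0.002], [-0.003, -0.001, -1.0]]
wrist_force: [0.1, -0.5, 0.9]
opening: 0.0902
gripper_force: 0.0
```

Request:
send_rows([
  [0,0,0,0,0,0],
  [0,0,0,0,0,0],
  [0,0,0,0,0,0],
  [0,0,0,0,0,0],
  [0,0,0,0,0,0],
  [0,0,0,0,0,0],
], claw=0.0, grip_force=30)

```text
clock: 3.5
tool_pos: [0.4914, -0.3813, 0.1431]
ee_rot: [[0.962, -0.271, 0.0], [-0.271, -0.962, -0.0], [0.0, 0.0, -1.0]]
wrist_force: [0.9, 1.1, 1.1]
opening: 0.0327
gripper_force: 0.0
```

Request:
send_rows([
  [0,0,0,0,0,0],
  [0,0,0,0,0,0],
  [0,0,0,0,0,0],
  [0,0,0,0,0,0],
])

```text
clock: 4.0
tool_pos: [0.4914, -0.3812, 0.1431]
ee_rot: [[0.963, -0.271, 0.0], [-0.271, -0.963, -0.0], [0.0, 0.0, -1.0]]
wrist_force: [-0.6, 0.9, -2.5]
opening: 0.0118
gripper_force: 30.0
```

Request:
send_rows([
  [0,0,-0.01,0,0,0],
  [0,0,-0.01,0,0,0],
  [0,0,-0.01,0,0,0],
  [0,0,-0.02,0,0,0],
  [0,0,-0.02,0,0,0],
  [0,0,-0.015,0,0,0],
  [0,0,0,0,0,0],
  [0,0,0,0,0,0],
])

```text
clock: 5.0
tool_pos: [0.4913, -0.3809, 0.2273]
ee_rot: [[0.963, -0.271, -0.001], [-0.271, -0.963, 0.001], [-0.001, -0.0, -1.0]]
wrist_force: [1.0, 0.8, -3.0]
opening: 0.0118
gripper_force: 30.0
```

Request:
send_rows([
  [0,0,0,0,0,-4.8],
  [0,0,0,0,0,-4.8],
  [0,0,0,0,0,-4.8],
  [-0.01,-0.025,0,0,0,0],
  [-0.01,-0.03,0,0,0,0],
  [-0.01,-0.03,0,0,0,0],
  [-0.01,-0.03,0,0,0,0],
  [-0.008,-0.025,0,0,0,0],
  [0,0,0,0,0,0],
  [0,0,0,0,0,0],
])

```text
clock: 6.25
tool_pos: [0.4469, -0.2404, 0.2276]
ee_rot: [[1.0, -0.023, -0.0], [-0.023, -1.0, -0.0], [-0.0, 0.0, -1.0]]
wrist_force: [-0.0, 0.4, -1.9]
opening: 0.0119
gripper_force: 30.0
```

Run:
```python
from h import *
import pickle
s=sense();print(s['tool_pos'],s['ee_rot'],s['clock'])
D={n:grab(n) for n in('scene','side','wrist')}
pickle.dump(D,open('d3.pkl','wb'))
o=np.zeros((600,800,3),np.uint8)
o[:300,:400]=cv2.resize(D['wrist']['frame'],(400,300))
o[300:,:400]=cv2.resize(D['scene']['frame'][170:260,220:340],(400,300),interpolation=cv2.INTER_CUBIC)
o[:,400:]=cv2.resize(D['side']['frame'][125:245,200:280],(400,600),interpolation=cv2.INTER_CUBIC)
cv2.imwrite('pics/c4.png',o[:,:,::-1])
```

```text
[ 0.446871   -0.24043549  0.22762974] [[ 9.99735485e-01 -2.29983500e-02 -1.87914649e-04]
 [-2.29983621e-02 -9.99735501e-01 -6.26452752e-05]
 [-1.86424208e-04  6.69504337e-05 -9.99999980e-01]] 6.25
```

View pics/c4.png

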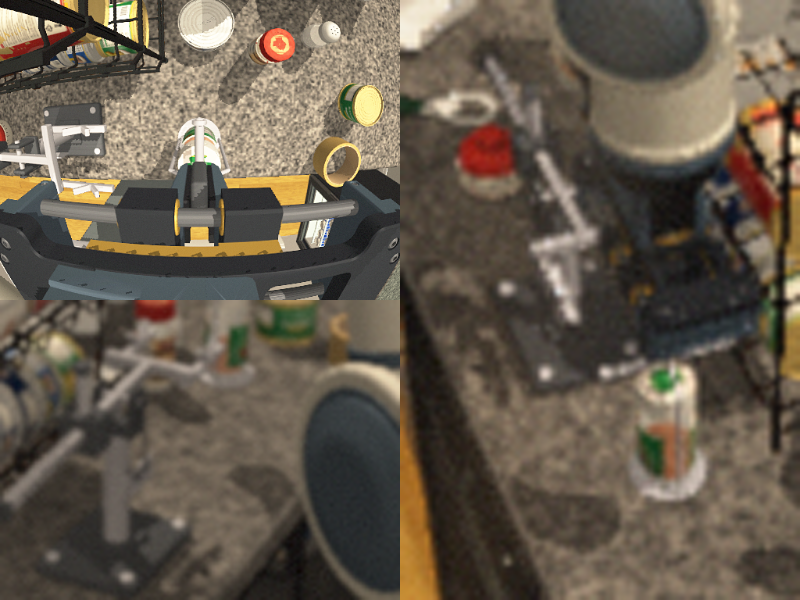

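Run:
```python
from h import *
import pickle
D=pickle.load(open('d3.pkl','rb'))
cv2.imwrite('pics/c5.png',cv2.resize(D['wrist']['frame'][115:265,0:200],(800,600),interpolation=cv2.INTER_CUBIC)[:,:,::-1])
```

```text
(no output)
```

View pics/c5.png

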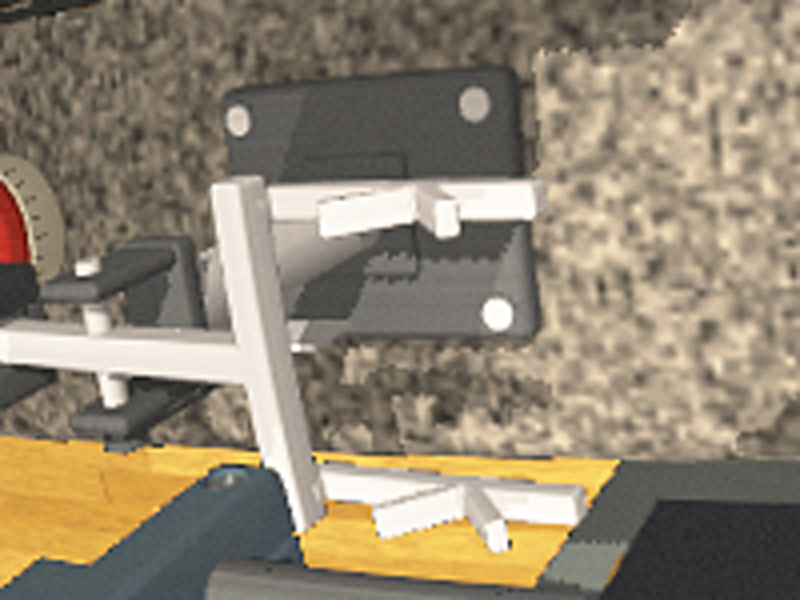

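Run:
```python
from h import *
import pickle
D=pickle.load(open('d3.pkl','rb'));W=D['wrist']
w=lambda u,v:(u/4-.4,v/4+114.6)
for k,p,z in [('V+',(418,200),.170),('V-',(468,488),.170),('V+in',(325,215),.185),('V+out',(445,215),.185),('V-in',(380,525),.185),('V-out',(492,535),.185),('tip+',(543,185),.181),('tip-',(582,490),.181),('pin+',(90,265),.165),('pin-',(118,400),.165),('scr1',(237,121),.018),('scr2',(474,104),.018),('scr3',(497,314),.018),('crossTop+',(225,182),.176),('crossTop-',(300,525),.176)]:
    print(k,wplane(W,*w(*p),z).round(4))
```

```text
V+ [ 0.4832 -0.1124  0.17  ]
V- [ 0.4149 -0.1122  0.17  ]
V+in [ 0.4843 -0.0971  0.185 ]
V+out [ 0.4829 -0.1269  0.185 ]
V-in [ 0.4122 -0.0948  0.185 ]
V-out [ 0.411  -0.1242  0.185 ]
tip+ [ 0.4872 -0.148   0.181 ]
tip- [ 0.4207 -0.1466  0.181 ]
pin+ [ 0.4709 -0.0007  0.165 ]
pin- [4.334e-01 4.000e-04 1.650e-01]
scr1 [0.4869 0.0536 0.018 ]
scr2 [ 0.4849 -0.053   0.018 ]
scr3 [ 0.4086 -0.0513  0.018 ]
crossTop+ [ 0.4914 -0.0635  0.176 ]
crossTop- [ 0.4058 -0.0639  0.176 ]
```

Request:
send_rows([
  [0,-0.015,0,0,0,0],
  [0,-0.02,0,0,0,0],
  [0,-0.02,0,0,0,0],
  [0,-0.02,0,0,0,0],
  [0,-0.02,0,0,0,0],
  [0,-0.02,0,0,0,0],
  [0,-0.0145,0,0,0,0],
  [0,0,0,0,0,0],
  [0,0,0,0,0,0],
])

```text
clock: 7.52
tool_pos: [0.4498, -0.1108, 0.228]
ee_rot: [[1.0, -0.023, 0.0], [-0.023, -1.0, -0.0], [0.0, 0.0, -1.0]]
wrist_force: [-0.6, -0.7, -1.4]
opening: 0.0116
gripper_force: 30.0
```

Run:
```python
from h import *
import pickle
D={n:grab(n) for n in('scene','side','wrist')}
pickle.dump(D,open('d4.pkl','wb'))
o=np.zeros((600,800,3),np.uint8)
o[:300,:400]=cv2.resize(D['scene']['frame'][170:260,220:340],(400,300),interpolation=cv2.INTER_CUBIC)
o[:,400:]=cv2.resize(D['side']['frame'][125:245,200:280],(400,600),interpolation=cv2.INTER_CUBIC)
o[300:,:400]=cv2.resize(D['wrist']['frame'][100:280,120:360],(400,300),interpolation=cv2.INTER_CUBIC)
cv2.imwrite('pics/c6.png',o[:,:,::-1])
```

```text
(no output)
```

View pics/c6.png

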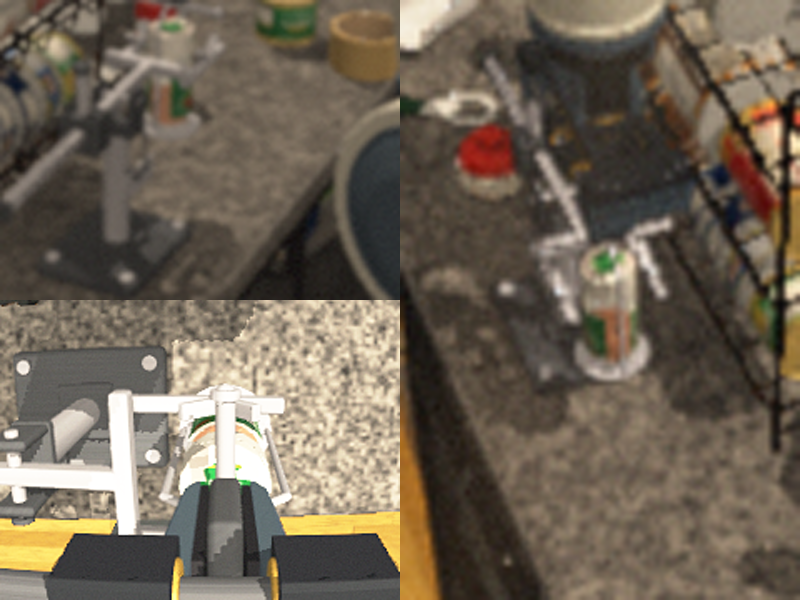

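Request:
send_rows([
  [0,0,0.007,0,0,0],
  [0,0,0.007,0,0,0],
  [0,0,0.006,0,0,0],
  [0,0,0.005,0,0,0],
  [0,0,0.003,0,0,0],
  [0,0,0.003,0,0,0],
  [0,0,0.003,0,0,0],
  [0,0,0.003,0,0,0],
  [0,0,0,0,0,0],
])

```text
clock: 8.8
tool_pos: [0.4497, -0.1106, 0.1908]
ee_rot: [[1.0, -0.023, -0.0], [-0.023, -1.0, 0.0], [-0.0, -0.0, -1.0]]
wrist_force: [-0.4, -0.2, -3.6]
opening: 0.0117
gripper_force: 30.0
```

Request:
send_rows([
  [0,0,0.0025,0,0,0],
  [0,0,0.0025,0,0,0],
  [0,0,0.0025,0,0,0],
  [0,0,0.0025,0,0,0],
  [0,0,0.0025,0,0,0],
  [0,0,0.0025,0,0,0],
  [0,0,0,0,0,0],
  [0,0,0,0,0,0],
])

```text
clock: 9.8
tool_pos: [0.4497, -0.1105, 0.1759]
ee_rot: [[1.0, -0.023, -0.0], [-0.023, -1.0, 0.0], [-0.0, -0.0, -1.0]]
wrist_force: [-0.5, 2.3, -1.4]
opening: 0.012
gripper_force: 30.0
```

Request:
send_rows([
  [0,0,0.001,0,0,0],
  [0,0,0.001,0,0,0],
  [0,0,0,0,0,0],
  [0,0,0,0,0,0],
])

```text
clock: 10.3
tool_pos: [0.4497, -0.1105, 0.1739]
ee_rot: [[1.0, -0.023, -0.0], [-0.023, -1.0, 0.0], [-0.0, -0.0, -1.0]]
wrist_force: [0.8, 3.7, -1.4]
opening: 0.0118
gripper_force: 30.0
```

Request:
send_rows([
  [0,-0.001,0,0,0,0],
  [0,-0.001,0,0,0,0],
  [0,0,0,0,0,0],
  [0,0,0,0,0,0],
])

```text
clock: 10.8
tool_pos: [0.4498, -0.1089, 0.174]
ee_rot: [[1.0, -0.023, 0.0], [-0.023, -1.0, -0.0], [0.0, 0.0, -1.0]]
wrist_force: [-0.2, -4.0, -1.5]
opening: 0.0119
gripper_force: 30.0
```

Run:
```python
from h import *
import pickle
D={n:grab(n) for n in('scene','side','wrist')}
pickle.dump(D,open('d4.pkl','wb'))
o=np.zeros((600,800,3),np.uint8)
o[:300,:400]=cv2.resize(D['scene']['frame'][170:260,220:340],(400,300),interpolation=cv2.INTER_CUBIC)
o[:300,400:]=cv2.resize(D['side']['frame'][165:225,210:290],(400,300),interpolation=cv2.INTER_CUBIC)
o[300:,:400]=cv2.resize(D['wrist']['frame'][100:280,120:360],(400,300),interpolation=cv2.INTER_CUBIC)
o[300:,400:]=cv2.resize(D['wrist']['frame'][150:225,180:280],(400,300),interpolation=cv2.INTER_CUBIC)
cv2.imwrite('pics/c7.png',o[:,:,::-1])
```

```text
(no output)
```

View pics/c7.png

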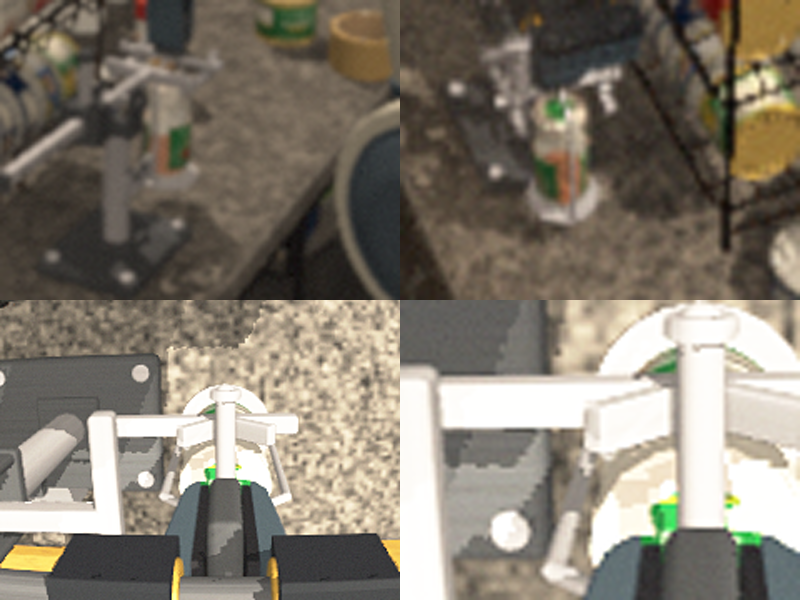

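Request:
send_rows([
  [0,0.001,0,0,0,0],
  [0,0,0,0,0,0],
  [0,0,0,0,0,0],
], grip_force=5)

```text
clock: 11.32
tool_pos: [0.4497, -0.1092, 0.1739]
ee_rot: [[1.0, -0.023, -0.0], [-0.023, -1.0, 0.001], [-0.0, -0.001, -1.0]]
wrist_force: [0.5, 3.5, -0.9]
opening: 0.0116
gripper_force: 5.0
```

Request:
send_rows([
  [0,0,0,0,0,0],
  [0,0,0,0,0,0],
  [0,0,0,0,0,0],
  [0,0,0,0,0,0],
], claw=0.034)

```text
clock: 11.82
tool_pos: [0.4497, -0.1097, 0.1739]
ee_rot: [[1.0, -0.023, 0.0], [-0.023, -1.0, -0.0], [0.0, 0.0, -1.0]]
wrist_force: [0.6, 0.2, -0.4]
opening: 0.0343
gripper_force: 0.0
```

Request:
send_rows([
  [0,0,-0.005,0,0,0],
  [0,0,-0.01,0,0,0],
  [0,0,-0.02,0,0,0],
  [0,0,-0.03,0,0,0],
  [0,0,-0.03,0,0,0],
  [0,0,-0.03,0,0,0],
  [0,0,0,0,0,0],
  [0,0,0,0,0,0],
  [0,0,0,0,0,0],
  [0,0,0,0,0,0],
])

```text
clock: 13.08
tool_pos: [0.4495, -0.1095, 0.2984]
ee_rot: [[1.0, -0.023, -0.001], [-0.023, -1.0, 0.0], [-0.001, -0.0, -1.0]]
wrist_force: [-1.0, 0.2, 0.1]
opening: 0.0339
gripper_force: 0.0
```

Run:
```python
from h import *
import pickle
D={n:grab(n) for n in('scene','side','wrist')}
pickle.dump(D,open('d5.pkl','wb'))
o=np.zeros((600,800,3),np.uint8)
o[:300,:400]=cv2.resize(D['scene']['frame'][160:250,220:340],(400,300),interpolation=cv2.INTER_CUBIC)
o[:300,400:]=cv2.resize(D['side']['frame'][125:215,190:310],(400,300),interpolation=cv2.INTER_CUBIC)
o[300:,:]=cv2.resize(D['wrist']['frame'][60:240,0:480],(800,300),interpolation=cv2.INTER_CUBIC)
cv2.imwrite('pics/c8.png',o[:,:,::-1])
```

```text
(no output)
```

View pics/c8.png

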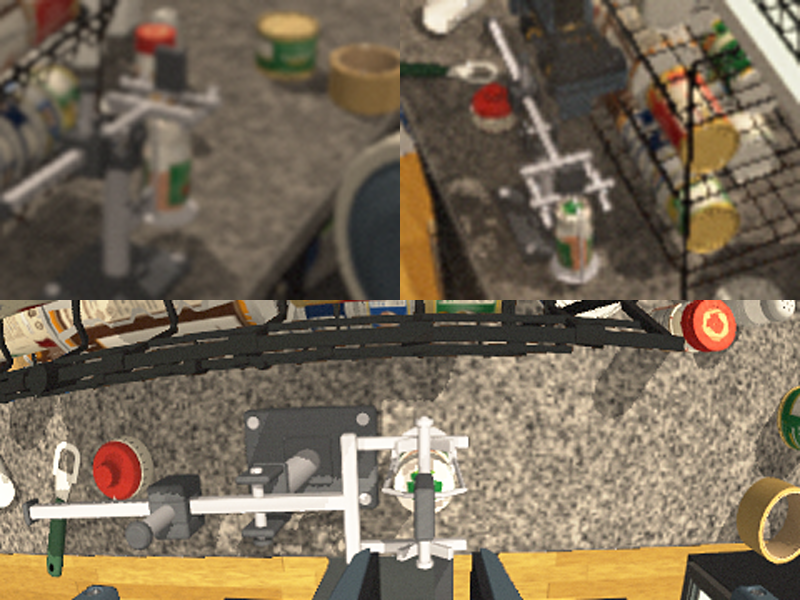

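Run:
```python
from h import *
import pickle
def wray(d,u,v):
    K=np.array(d['intrinsics']);V=np.array(d['view']);R=V[:3,:3];o=-R.T@V[:3,3]
    q=np.array([(u-K[0,2])/K[0,0],(v-K[1,2])/K[1,1]]);t=np.linalg.norm(q)
    return o,R.T@np.r_[q/t*np.sin(t),np.cos(t)]
D=pickle.load(open('d5.pkl','rb'));W=D['wrist']
V=np.array(W['view']);print('cam',-V[:3,:3].T@V[:3,3],V[2,:3])
for k,(u,v),z in [('tip',(32,506),.18),('tipbot',(32,518),.17),('pivot',(260,506),.165),('block L edge top',(150,493),.19),('block R top',(200,480),.19),('blockRbot',(198,520),.19),('knob head',(135,538),.24),('knob post base',(165,505),.19),('cross',(348,505),.16)]:
    o,r=wray(W,u*.6-.2,v*.6+59.8); s=(z-o[2])/r[2]; print(k,(o+r*s).round(4), 'on x=.449:',(o+r*(.449-o[0])/r[0]).round(4))
S=D['scene']
for t in(-.08,0,.08):
    print(t,[proj(S,np.array([.449+.02*rr,rr*np.cos(t),.165+rr*np.sin(t)])).round(1) for rr in(-.067,.06,.12,.17,.18,.19)])
g=cv2.cvtColor(S['frame'],cv2.COLOR_RGB2GRAY)
print(g[195:250:1,219:226].T)
```

```text
cam [ 0.53281184 -0.11214518  0.46922059] [-0.29554558  0.00783522 -0.95529651]
tip [0.0533 0.4144 0.18  ] on x=.449: [ 0.449  -0.0201  0.4187]
tipbot [0.0021 0.4557 0.17  ] on x=.449: [ 0.449  -0.0225  0.422 ]
pivot [0.1427 0.0585 0.165 ] on x=.449: [ 0.449  -0.0755  0.4039]
block L edge top [0.1672 0.1644 0.19  ] on x=.449: [ 0.449  -0.0487  0.4052]
block R top [0.2017 0.0966 0.19  ] on x=.449: [ 0.449  -0.0593  0.3985]
blockRbot [0.1363 0.1201 0.19  ] on x=.449: [ 0.449  -0.0631  0.4102]
knob head [0.1538 0.1648 0.24  ] on x=.449: [ 0.449  -0.0509  0.4185]
knob post base [0.1518 0.1526 0.19  ] on x=.449: [ 0.449  -0.0539  0.4078]
cross [ 0.1494 -0.03    0.16  ] on x=.449: [ 0.449  -0.0942  0.4016]
-0.08 [array([265.4, 189. ]), array([245.5, 208.7]), array([235.1, 219. ]), array([225.8, 228.1]), array([223.9, 230. ]), array([222. , 231.9])]
0 [array([265.4, 190.5]), array([245.5, 207.2]), array([235., 216.]), array([225.6, 223.7]), array([223.7, 225.4]), array([221.7, 227. ])]
0.08 [array([265.4, 192.1]), array([245.5, 205.7]), array([235. , 212.8]), array([225.6, 219.2]), array([2
[... 941 characters left out ...]
4  64
   62]
 [ 27  51  72  93 103 108 111 103 101 103 102  98  91  73  61  59  64  65
   64  63  64  95 143 175 164 122  88  75  60  48  60  75  79  73  63  55
   53  58  60  61  58  58  59  55  55  55  59  60  62  58  63  64  60  58
   64]
 [ 22  28  45  65  87 100 106 105 103  99  94  89  78  64  60  64  70  75
   67  61  78 129 169 176 152 119 102  96  83  55  56  71  72  61  54  52
   52  59  62  62  61  60  62  57  57  55  58  55  59  64  65  65  59  58
   61]
 [ 20  23  40  57  72  82  90  96 100 101 100  92  83  77  76  75  78  77
   69  64 106 162 180 165 132 106  99 102  91  62  45  52  55  52  53  52
   54  56  61  60  61  61  62  56  56  59  57  55  60  65  66  64  63  63
   62]]
```

```bash
cat >> h.py <<'E'
def wray(d,u,v):
    K=np.array(d['intrinsics']);V=np.array(d['view']);R=V[:3,:3];o=-R.T@V[:3,3]
    q=np.array([(u-K[0,2])/K[0,0],(v-K[1,2])/K[1,1]]);t=np.linalg.norm(q)
    return o,R.T@np.r_[q/t*np.sin(t),np.cos(t)]
def ridge(d,cols=range(221,250)):
    g=cv2.GaussianBlur(cv2.cvtColor(d['frame'],cv2.COLOR_RGB2GRAY),(3,1),0).astype(float);out=[]
    for c in cols:
        mid=223.7-(c-225.6)*.83-1.5;rows=np.arange(int(mid-8),int(mid+9));p=g[rows,c]
        i=p.argmax();w=np.clip(p[max(0,i-3):i+4]-p.max()*.6,0,None)
        out.append((c,round(float((w*rows[max(0,i-3):i+4]).sum()/w.sum()-mid),2),int(p.max())))
    return out
E
python3 - <<'E'
from h import *
import pickle
for f in('d3','d5'):
    print(f,ridge(pickle.load(open(f+'.pkl','rb'))['scene']))
W=pickle.load(open('d5.pkl','rb'))['wrist']
for k,(u,v),z in [('tip',(32,506),.18),('tipbot',(32,518),.17),('pivot',(260,506),.165),('block L edge top',(150,493),.19),('block R top',(200,480),.19),('blockRbot',(198,520),.19),('knob head',(135,538),.24),('knob post base',(165,505),.19),('cross',(348,505),.16)]:
    o,r=wray(W,u*.6-.2,(v-300)*.6+59.8); s=(z-o[2])/r[2]; print(k,(o+r*s).round(4), 'on x=.449:',(o+r*(.449-o[0])/r[0]).round(4))
E
```

```text
d3 [(221, 2.46, 102), (222, 3.1, 117), (223, 3.76, 123), (224, 4.11, 122), (225, 3.79, 121), (226, 3.65, 123), (227, 3.61, 123), (228, 3.75, 123), (229, 3.27, 122), (230, 3.09, 124), (231, 3.22, 122), (232, 2.84, 121), (233, 2.84, 122), (234, 2.87, 122), (235, 2.83, 123), (236, 2.67, 122), (237, 2.56, 128), (238, 2.57, 125), (239, 2.28, 123), (240, 2.06, 131), (241, 2.01, 133), (242, 2.2, 131), (243, 2.6, 124), (244, -7.45, 104), (245, -6.62, 109), (246, -6.86, 108), (247, -7.18, 97), (248, -7.78, 92), (249, -1.13, 109)]
d5 [(221, -7.25, 136), (222, -6.69, 158), (223, -6.07, 172), (224, -5.71, 173), (225, -5.44, 175), (226, -5.32, 173), (227, -5.27, 173), (228, -5.05, 177), (229, -4.87, 171), (230, -4.76, 172), (231, -4.56, 176), (232, -4.46, 170), (233, -4.36, 171), (234, -4.04, 174), (235, -3.88, 168), (236, -3.75, 169), (237, -3.51, 172), (238, -3.42, 168), (239, -3.37, 169), (240, -3.12, 173), (241, -2.9, 165), (242, -2.32, 154), (243, -1.51, 128), (244, -7.79, 103), (245, -7.04, 107), (246, -6.79, 100), (247, -6.21, 84), (248, -7.36, 80), (249, -7.64, 75)]
tip [0.456  0.1961 0.18  ] on x=.449: [0.449  0.2241 0.1537]
tipbot [0.4432 0.21   0.17  ] on x=.449: [0.449  0.1893 0.1892]
pivot [ 4.46e-01 -1.00e-04  1.65e-01] on x=.449: [ 0.449  -0.004   0.1756]
block L edge top [0.4641 0.0687 0.19  ] on x=.449: [0.449  0.1083 0.1288]
block R top [0.471  0.0294 0.19  ] on x=.449: [0.449  0.0799 0.0905]
blockRbot [0.445  0.0351 0.19  ] on x=.449: [0.449  0.0283 0.2028]
knob head [0.4509 0.0522 0.24  ] on x=.449: [0.449  0.056  0.2346]
knob post base [0.4556 0.0583 0.19  ] on x=.449: [0.449  0.0729 0.166 ]
cross [ 0.4437 -0.0593  0.16  ] on x=.449: [ 0.449  -0.0625  0.1785]
```

Request:
send_rows([
  [-0.0005,-0.025,0,0,0,0],
  [-0.0005,-0.025,0,0,0,0],
  [-0.0005,-0.025,0,0,0,0],
  [-0.0005,-0.025,0,0,0,0],
  [-0.0005,-0.025,0,0,0,0],
  [-0.0005,-0.025,0,0,0,0],
  [-0.0005,-0.0245,0,0,0,0],
  [0,0,0,0,0,0],
  [0,0,0,0,0,0],
], claw=0.06)

```text
clock: 14.35
tool_pos: [0.4503, 0.0646, 0.2989]
ee_rot: [[1.0, -0.023, -0.0], [-0.023, -1.0, -0.0], [-0.0, 0.0, -1.0]]
wrist_force: [-0.3, -0.1, 0.5]
opening: 0.0602
gripper_force: 0.0
```

```bash
cat >> h.py <<'E'
def tilt(d):
    import pickle
    if not __import__('os').path.exists('cal.pkl'):
        pickle.dump([ridge(pickle.load(open(f+'.pkl','rb'))['scene']) for f in('d3','d5')],open('cal.pkl','wb'))
    a,b=pickle.load(open('cal.pkl','rb'));r=ridge(d)
    t=[(c,round(-.08+.16*(x-p)/(q-p),3),m) for (c,x,m),(_,p,_),(_,q,_) in zip(r,a,b) if 223<=c<=241 and m>100]
    return (round(float(np.median([v[1] for v in t])),4) if t else None),t
E
python3 - <<'E'
from h import *
import pickle
s=sense();print(s['tool_pos'],s['wrist_force'])
D={n:grab(n) for n in('scene','wrist')};pickle.dump(D,open('d6.pkl','wb'))
print(tilt(D['scene']))
W=D['wrist'];V=np.array(W['view'])
# expected beam & knob pixels in wrist
def wproj(p):
    c=V[:3,:3]@p+V[:3,3];t=np.arctan2(np.hypot(c[0],c[1]),c[2]);K=np.array(W['intrinsics']);q=c[:2]/np.hypot(c[0],c[1])*t*K[0,0];return q+K[:2,2]
t=.08;g=cv2.cvtColor(W['frame'],cv2.COLOR_RGB2GRAY)
# beam top profile, and profile along post line 50 mm above axis... 
for h,x in((.006,.4495),(.018,.462)):
    print(h,[int(g[int(round(q[1])),int(round(q[0]))]) if 0<=q[1]<384 and 0<=q[0]<512 else -1 for q in [wproj(np.array([x,r-h*t,.165+h+r*t])) for r in np.arange(.02,.2,.004)]])
print('TCPpix',wproj(np.array([.45,.065,.24])),'post',wproj(np.array([.45,.053,.22])))
E
```

```text
[0.45026738 0.06462249 0.29885622] [-0.25792511 -0.10699795  0.47072691]
(0.08, [(223, 0.08, 178), (224, 0.08, 180), (225, 0.081, 183), (226, 0.08, 178), (227, 0.08, 178), (228, 0.08, 183), (229, 0.08, 177), (230, 0.08, 178), (231, 0.08, 182), (232, 0.08, 176), (233, 0.08, 176), (234, 0.08, 181), (235, 0.079, 174), (236, 0.08, 174), (237, 0.081, 178), (238, 0.079, 173), (239, 0.08, 174), (240, 0.08, 178), (241, 0.08, 172)])
0.006 [249, 248, 248, 249, 249, 248, 250, 125, 129, 192, 181, 134, 123, 137, 218, 255, 253, 253, 253, 253, 253, 253, 253, 253, 254, 253, 253, 254, 253, 254, 254, 254, 254, 254, 254, 254, 254, 254, 254, 254, 253, 255, 255, 255, 136, 118]
0.018 [74, 127, 119, 86, 80, 83, 82, 75, 133, 94, 127, 96, 133, 147, 67, 131, 94, 165, 93, 113, 110, 143, 121, 132, 119, 123, 93, 133, 114, 120, 126, 123, 121, 122, 110, 124, 118, 109, 148, 114, 144, 163, 68, 138, 127, 110]
TCPpix [253.49952703 202.0908889 ] post [267.15460045 194.06142358]
```

Request:
send_rows([
  [0,0,0.015,0,0,0],
  [0,0,0.02,0,0,0],
  [0,0,0.02,0,0,0],
  [0,0,0.02,0,0,0],
  [0,0,0.014,0,0,0],
  [0,0,0.01,0,0,0],
  [0,0,0,0,0,0],
  [0,0,0,0,0,0],
])

```text
clock: 15.45
tool_pos: [0.4506, 0.0648, 0.2004]
ee_rot: [[1.0, -0.023, 0.001], [-0.023, -1.0, 0.0], [0.001, -0.0, -1.0]]
wrist_force: [-0.7, 0.6, 0.5]
opening: 0.0601
gripper_force: 0.0
```

Run:
```python
from h import *
s=sense();print(s['tool_pos'],s['wrist_force'])
print(tilt(grab('scene')))
```

```text
[0.45057522 0.06482206 0.20037085] [-0.68796104  0.62554796  0.47968836]
(0.08, [(223, 0.08, 177), (224, 0.08, 178), (225, 0.08, 183), (226, 0.08, 178), (227, 0.08, 179), (228, 0.08, 183), (229, 0.08, 178), (230, 0.08, 178), (231, 0.08, 182), (232, 0.08, 177), (233, 0.08, 178), (234, 0.079, 181), (235, 0.073, 167), (236, 0.067, 147), (237, 0.078, 138), (238, 0.085, 161), (239, 0.079, 168), (240, 0.076, 166), (241, 0.076, 153)])
```

Request:
send_rows([
  [0,-0.004,0,0,0,0],
  [0,-0.004,0,0,0,0],
  [0,-0.003,0,0,0,0],
  [0,-0.003,0,0,0,0],
  [0,-0.003,0,0,0,0],
  [0,-0.004,0,0,0,0],
  [0,-0.004,0,0,0,0],
  [0,-0.005,0,0,0,0],
  [0,-0.005,0,0,0,0],
  [0,-0.005,0,0,0,0],
])

```text
clock: 16.75
tool_pos: [0.4512, 0.1053, 0.1999]
ee_rot: [[1.0, -0.023, -0.0], [-0.023, -1.0, 0.0], [-0.0, 0.0, -1.0]]
wrist_force: [-0.0, -2.4, 0.0]
opening: 0.0598
gripper_force: 0.9
```

Request:
send_rows([
  [0,-0.005,0,0,0,0],
  [0,-0.005,0,0,0,0],
  [0,-0.005,0,0,0,0],
  [0,-0.004,0,0,0,0],
  [0,-0.003,0,0,0,0],
  [0,0.005,0,0,0,0],
  [0,0.005,0,0,0,0],
  [0,0,0,0,0,0],
  [0,0,0,0,0,0],
  [0,0,0,0,0,0],
])

```text
clock: 18.0
tool_pos: [0.4515, 0.117, 0.1999]
ee_rot: [[1.0, -0.023, 0.0], [-0.023, -1.0, 0.0], [0.0, -0.0, -1.0]]
wrist_force: [-0.2, 0.1, 0.3]
opening: 0.0599
gripper_force: 0.0
```

Run:
```python
from h import *
s=sense();print(s['tool_pos'],s['wrist_force'])
print(tilt(grab('scene')))
```

```text
[0.45147929 0.11696081 0.19992569] [-0.15025297  0.118303    0.27424298]
(0.08, [(223, 0.08, 176), (224, 0.08, 178), (225, 0.078, 177), (226, 0.072, 160), (227, 0.072, 135), (228, 0.084, 146), (229, 0.084, 165), (230, 0.081, 170), (231, 0.08, 172), (232, 0.08, 175), (233, 0.072, 175), (234, 0.064, 158), (235, 0.049, 132), (236, 0.184, 101), (237, 0.198, 116), (238, 0.197, 111)])
```

Request:
send_rows([
  [0,-0.003,0,0,0,0],
  [0,-0.003,0,0,0,0],
  [0,-0.004,0,0,0,0],
  [0,-0.004,0,0,0,0],
  [0,-0.004,0,0,0,0],
  [0,-0.004,0,0,0,0],
  [0,0.005,0,0,0,0],
  [0,0.005,0,0,0,0],
  [0,0,0,0,0,0],
  [0,0,0,0,0,0],
])

```text
clock: 19.3
tool_pos: [0.4518, 0.1288, 0.2]
ee_rot: [[1.0, -0.024, 0.0], [-0.024, -1.0, 0.0], [0.0, -0.0, -1.0]]
wrist_force: [0.3, -0.6, 0.5]
opening: 0.0602
gripper_force: 0.0
```

Request:
send_rows([
  [0,0,0,0,0,0],
  [0,0,0,0,0,0],
  [0,0,0,0,0,0],
  [0,0,0,0,0,0],
  [0,0,0,0,0,0],
])

```text
clock: 19.92
tool_pos: [0.4518, 0.129, 0.1999]
ee_rot: [[1.0, -0.023, 0.0], [-0.023, -1.0, 0.0], [0.0, -0.0, -1.0]]
wrist_force: [0.1, 0.1, -0.1]
opening: 0.06
gripper_force: 0.0
```

Run:
```python
from h import *
s=sense();print(s['tool_pos'],s['wrist_force'])
print(tilt(grab('scene')))
```

```text
[0.45175196 0.12895951 0.1999271 ] [ 0.07145663  0.12035892 -0.14442035]
(-0.025, [(223, -0.025, 147), (224, -0.025, 138), (225, -0.026, 140), (226, -0.025, 142), (227, -0.025, 146), (228, -0.022, 150), (229, -0.026, 153), (230, -0.028, 157), (231, -0.032, 147), (232, -0.049, 131), (233, -0.065, 108), (234, 0.143, 112), (235, 0.126, 111), (240, 0.021, 121), (241, 0.008, 139)])
```

Request:
send_rows([
  [0,0.006,0,0,0,0],
  [0,0.006,0,0,0,0],
  [0,0.006,0,0,0,0],
  [0,0,0,0,0,0],
  [0,0,0,0,0,0],
  [0,0,0,0,0,0],
  [0,0,0,0,0,0],
  [0,0,0,0,0,0],
  [0,0,0,0,0,0],
])

```text
clock: 21.1
tool_pos: [0.4514, 0.111, 0.1999]
ee_rot: [[1.0, -0.023, 0.0], [-0.023, -1.0, -0.0], [0.0, 0.0, -1.0]]
wrist_force: [-0.5, -0.0, -0.2]
opening: 0.06
gripper_force: 0.0
```

Run:
```python
from h import *
s=sense();print(s['tool_pos'],s['wrist_force'])
print(tilt(grab('scene')))
```

```text
[0.45135076 0.11097204 0.19990782] [-0.46212665 -0.03977129 -0.21150225]
(-0.026, [(223, -0.026, 148), (224, -0.026, 141), (225, -0.028, 142), (226, -0.029, 144), (227, -0.026, 146), (228, -0.022, 150), (229, -0.027, 156), (230, -0.03, 157), (231, -0.034, 148), (232, -0.052, 133), (233, -0.067, 108), (234, 0.092, 103), (235, 0.084, 101), (239, 0.018, 101), (240, 0.012, 127), (241, 0.005, 144)])
```

Request:
send_rows([
  [0,0,0,0,0,0],
  [0,0,0,0,0,0],
  [0,0,0,0,0,0],
  [0,0,0,0,0,0],
], claw=0.03)

```text
clock: 21.65
tool_pos: [0.4514, 0.111, 0.2]
ee_rot: [[1.0, -0.023, 0.0], [-0.023, -1.0, 0.0], [0.0, -0.0, -1.0]]
wrist_force: [0.6, 2.3, 0.3]
opening: 0.0302
gripper_force: 0.8
```

Request:
send_rows([
  [0,0.003,0,0,0,0],
  [0,0.003,0,0,0,0],
  [0,0.003,0,0,0,0],
  [0,0.003,0,0,0,0],
  [0,0.002,0,0,0,0],
  [0,-0.006,0,0,0,0],
  [0,-0.006,0,0,0,0],
  [0,0,0,0,0,0],
  [0,0,0,0,0,0],
  [0,0,0,0,0,0],
])

```text
clock: 22.9
tool_pos: [0.4513, 0.1089, 0.1999]
ee_rot: [[1.0, -0.023, 0.0], [-0.023, -1.0, -0.0], [0.0, 0.0, -1.0]]
wrist_force: [0.3, -0.4, 0.6]
opening: 0.0296
gripper_force: 0.1
```

Request:
send_rows([
  [0,0,0,0,0,0],
  [0,0,0,0,0,0],
  [0,0,0,0,0,0],
  [0,0,0,0,0,0],
  [0,0,0,0,0,0],
])

```text
clock: 23.52
tool_pos: [0.4513, 0.1089, 0.1999]
ee_rot: [[1.0, -0.023, -0.0], [-0.023, -1.0, 0.0], [-0.0, -0.0, -1.0]]
wrist_force: [0.1, -0.0, 0.4]
opening: 0.0302
gripper_force: 0.1
```

Run:
```python
from h import *
s=sense();print(s['tool_pos'],s['wrist_force'])
print(tilt(grab('scene')))
```

```text
[0.45127244 0.1089311  0.19991944] [ 0.06026677 -0.04685215  0.37979693]
(0.06, [(223, 0.062, 174), (224, 0.063, 180), (225, 0.062, 184), (226, 0.062, 180), (227, 0.06, 179), (228, 0.062, 182), (229, 0.06, 175), (230, 0.054, 165), (231, 0.053, 139), (232, 0.066, 148), (233, 0.058, 156), (234, 0.049, 149), (235, 0.034, 131), (236, 0.012, 105)])
```

Request:
send_rows([
  [0,0,0,0,0,0],
  [0,0,0,0,0,0],
  [0,-0.003,0,0,0,0],
  [0,-0.003,0,0,0,0],
  [0,-0.003,0,0,0,0],
  [0,-0.003,0,0,0,0],
  [0,-0.003,0,0,0,0],
  [0,-0.002,0,0,0,0],
  [0,0,0,0,0,0],
  [0,0.009,0,0,0,0],
], claw=0.04)

```text
clock: 24.82
tool_pos: [0.4516, 0.117, 0.2]
ee_rot: [[1.0, -0.022, 0.0], [-0.022, -1.0, 0.0], [0.0, -0.0, -1.0]]
wrist_force: [-0.1, 0.5, -0.5]
opening: 0.0399
gripper_force: 0.0
```

Request:
send_rows([
  [0,0,0,0,0,0],
  [0,0,0,0,0,0],
  [0,0,0,0,0,0],
  [0,0,0,0,0,0],
  [0,0,0,0,0,0],
  [0,0,0,0,0,0],
  [0,0,0,0,0,0],
  [0,0,0,0,0,0],
])

```text
clock: 25.82
tool_pos: [0.4515, 0.1169, 0.1999]
ee_rot: [[1.0, -0.023, 0.0], [-0.023, -1.0, 0.0], [0.0, -0.0, -1.0]]
wrist_force: [0.2, 0.8, 0.1]
opening: 0.0401
gripper_force: 0.0
```

Run:
```python
from h import *
s=sense();print(s['tool_pos'],s['wrist_force'])
print(tilt(grab('scene')))
```

```text
[0.4514824  0.11693469 0.19992168] [0.20079654 0.79782654 0.10420324]
(0.0125, [(223, 0.012, 175), (224, 0.014, 175), (225, 0.011, 175), (226, 0.012, 172), (227, 0.012, 169), (228, 0.014, 164), (229, 0.015, 159), (230, 0.015, 166), (231, 0.013, 166), (232, -0.003, 151), (233, -0.021, 121), (241, 0.057, 131)])
```

Request:
send_rows([
  [0,-0.003,0,0,0,0],
  [0,-0.003,0,0,0,0],
  [0,-0.003,0,0,0,0],
  [0,-0.0014,0,0,0,0],
  [0,0,0,0,0,0],
  [0,0.005,0,0,0,0],
  [0,0.004,0,0,0,0],
  [0,0,0,0,0,0],
  [0,0,0,0,0,0],
  [0,0,0,0,0,0],
])

```text
clock: 27.12
tool_pos: [0.4515, 0.1184, 0.1999]
ee_rot: [[1.0, -0.023, 0.0], [-0.023, -1.0, 0.0], [0.0, -0.0, -1.0]]
wrist_force: [-0.6, -0.2, -0.5]
opening: 0.0397
gripper_force: 0.0
```

Request:
send_rows([
  [0,0,0,0,0,0],
  [0,0,0,0,0,0],
  [0,0,0,0,0,0],
  [0,0,0,0,0,0],
  [0,0,0,0,0,0],
  [0,0,0,0,0,0],
])

```text
clock: 27.88
tool_pos: [0.4515, 0.1183, 0.1999]
ee_rot: [[1.0, -0.023, 0.0], [-0.023, -1.0, 0.0], [0.0, -0.0, -1.0]]
wrist_force: [-0.6, -0.5, 0.2]
opening: 0.0399
gripper_force: 0.0
```

Run:
```python
from h import *
s=sense();print(s['tool_pos'],s['wrist_force'])
print(tilt(grab('scene')))
```

```text
[0.45151449 0.11832379 0.19993255] [-0.64836844 -0.51448405  0.17887335]
(0.012, [(223, 0.012, 174), (224, 0.014, 173), (225, 0.011, 174), (226, 0.011, 171), (227, 0.012, 167), (228, 0.015, 162), (229, 0.016, 163), (230, 0.014, 174), (231, 0.011, 168), (232, -0.004, 151), (233, -0.021, 121), (241, 0.056, 131)])
```

Request:
send_rows([
  [0,0,-0.01,0,0,0],
  [0,0,-0.02,0,0,0],
  [0,0,-0.025,0,0,0],
  [0,0,-0.025,0,0,0],
  [0,0,-0.02,0,0,0],
  [0,0,0,0,0,0],
  [0,0,0,0,0,0],
  [0,0,0,0,0,0],
  [0,0,0,0,0,0],
  [0,0,0,0,0,0],
])

```text
clock: 29.18
tool_pos: [0.4514, 0.1183, 0.2997]
ee_rot: [[1.0, -0.023, -0.0], [-0.023, -1.0, -0.0], [-0.0, 0.0, -1.0]]
wrist_force: [0.7, -0.4, 0.5]
opening: 0.04
gripper_force: 0.0
```

Request:
send_rows([
  [0,0,0,0,0,0],
  [0,0,0,0,0,0],
  [0,0,0,0,0,0],
  [0,0,0,0,0,0],
  [0,0,0,0,0,0],
  [0,0,0,0,0,0],
  [0,0,0,0,0,0],
  [0,0,0,0,0,0],
])

```text
clock: 30.18
tool_pos: [0.4515, 0.1183, 0.2999]
ee_rot: [[1.0, -0.023, 0.0], [-0.023, -1.0, 0.0], [0.0, -0.0, -1.0]]
wrist_force: [0.6, -0.5, 0.9]
opening: 0.0397
gripper_force: 0.0
```

Run:
```python
from h import *
t,l=tilt(grab('scene'));print(t,l[:9])
if abs(t)<.022: print(hand_in())
```

```text
0.014 [(223, 0.012, 174), (224, 0.014, 173), (225, 0.011, 174), (226, 0.012, 172), (227, 0.013, 171), (228, 0.016, 172), (229, 0.014, 174), (230, 0.011, 177), (231, 0.009, 168)]
the job is handed in; nothing more can be done
None
```

I handed the job in at about 30 s with the carrier hanging in the fork and the fingers clear; the beam rested at about +0.013 rad by my camera reading (limit ±0.03), and no verdict came back.

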